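Put the missing return spring back on the wedge press

TASK

The vegetable wedge press has been stripped and washed, and one of its two guide rods still lacks its return spring. From the red tray take the spring that matches the one already fitted on the other rod (as tall and as wide) and, keeping hold of it rather than dropping it, thread it down over the bare rod until it stands upright, fully home on the press base, without forcing it: if a coil catches, twist it a little. Then let go, and leave the other two springs on the tray undisturbed.

Things in the scene. Friction and masses are not known exactly. Their poses are not given: they have to be found in the camera images.
- return_spring_mid (a point): centre (half-way up, on the axis) of the return spring to fit: bare steel coil spring standing on the red tray in one of 3 places in a row about 110 mm apart; 75 mm tall, outside diameter 40, inside 32, wire 4, 80 g, flat ends, axis z. Stiff: it does not give under a hand's push. Either end may go down. The tray's floor is 4 mm thick, its rim 12 mm high, 30 mm or more from the coils.
- bare_rod: guide rod without a spring, fixed upright: steel, 12 mm diameter, 60 mm tall, blunt tip, shallow groove 6 mm below it. Origin: its foot, on the press base's flat top face (24 mm above the table) where the spring must rest; z up. Both rods stand on its y axis line: the other, with its 75 x 40 mm spring, is 180 mm away (either way); midway lies a flat 72 mm cutter ring, 10 mm high.
- short_spring_mid (a point): centre (half-way up) of a bystander on the tray: a steel spring of the same 40 mm width but only 35 mm tall; leave it alone
- thin_spring_mid (a point): centre (half-way up) of a bystander on the tray: a slender steel spring 75 mm tall but only 18 mm wide; leave it alone, it tips easily

How it is judged:
On the way:
1. the return spring, still held in the gripper, is threaded at least 12 mm down over the bare rod (z of return_spring_mid in the frame of bare_rod below 0.0855 m and horizontal distance between return_spring_mid and bare_rod below 0.014 m and contact force between the fingers and return_spring above 0.5 N), for 0.1 s.
At the end, for the whole second after the job is handed in: the return spring stands at rest round the bare rod, upright within 10 degrees, its axis within 14 mm of the rod's and its lower end within 5 mm of the press base (z of return_spring_mid in the frame of bare_rod between 0.0325 and 0.0425 m and horizontal distance between return_spring_mid and bare_rod below 0.014 m and angle between the z axis of return_spring_mid and the z axis of bare_rod, either way round below 0.175 rad and linear speed of return_spring below 0.02 m/s); the robot touches nothing.
It fails at once if the short spring is shifted by more than 30 mm (distance of short_spring_mid from where it was at the start of the episode above 0.03 m).
It fails at once if the thin spring is shifted or tipped over (its middle moves more than 30 mm) (distance of thin_spring_mid from where it was at the start of the episode above 0.03 m).
It fails at once if the spring is forced on the rod (more than 50 N) (contact force between return_spring and bare_rod above 50 N).
It also fails if it takes over 38 s, if anything falls off the work surface, if the arm or the gripper's body presses on something with over 40 N, if the wrist force passes 120 N, or if a joint passes its speed limit or range.

ROBOT

A 7-joint arm with a two-finger parallel gripper is mounted at the origin on the work surface. World frame = base frame: x ahead of the robot, y to its left, z up, the work surface at z = 0. Lengths are in m, angles in rad, forces in N, time in s.
With the tool pointing down it reaches from about 0.4 to 0.875 m from the base axis. Payload 4.4 kg.
Tool frame: the origin (TCP) lies at the very end of the fingers, on their centre line; the grasp point (between the pads) lies 19 mm behind it (grip_depth is the distance from the TCP to the grasp point, in m); z points along the fingers, y is the direction in which the jaws open and shut (so a half turn about z gives the same grasp; the last joint's range is limited). The gripper opens to 85 mm and grips with 20 to 120 N. Pads are 22 mm wide; open, the fingers measure 114 mm over their backs; the gripper's body (76 mm by 85 mm) begins 54 mm behind the grasp point. The pads swing forward as they close: fully open they stand 13 mm farther back than shut.
Start: joints at [1.084, 0.628, 0.038, 1.517, -0.027, 0.996, -0.02], TCP at [0.266, -0.593, 0.231] pointing down, gripper open.
Joint ranges: [-3.06, 3.06], [-0.37, 2.12], [-1.25, 1.32], [0.18, 2.47], [-1.1, 4.24], [0.23, 1.98], [-2.94, 2.94]. Speed limits (rad/s): [2.57, 2.57, 3.14, 3.14, 3.14, 3.14, 3.14].

INTERFACE

Orientations are given as a rotation vector (axis times angle).
In Python, from bench import * gives the robot as it stands. The module is installed in compiled form; this text tells all that it offers.
- The arm moves only by the tool play_rows, never from a script. Its argument "plan" is a list of rows, each an object with "translation": the shift along the tool's x, y, z in cm, a list of three; "rot": the turn, a rotation vector about the tool's x, y, z in degrees, a list of three. In form: [{"translation": [x, y, z], "rot": [ax, ay, az]}, ...]. A call has 1 to 5 rows; each row shifts and turns the commanded pose from where the row before left it, along the tool's axes as they then stand; what a row does not reach is not made up. A row lasts 1/12 s, in which the tool goes at most 41.7 mm and 7.16 degrees, less where a joint would pass 70% of its speed; a pose out of reach is approached as far as the arm can. A call with a gripper value outside its range is refused whole. "fingers" is the opening, from 0 (shut) to 1 (fully open), set as the call begins (left out, the last holds). The fingers move at their own pace and stop on an object; "newtons" is the grip in N (left out, the last holds). Time passes only in rows, so rows that do not move let the fingers close. It gives the time, the measured TCP pose, the force and the opening at its end, in the units of the state.
- sense(): the state, without advancing time (a new reading comes with each control period).
- grab_frame(name): name is "scene" or "top" or "wrist"; returns the picture (480x640x3 uint8, red, green, blue); there is no depth.
- camera_info(name): a dict with "fx", "fy", "cx", "cy" (pixels), "k1" (the pictures are not rectified: a ray, as slopes to the right and down, at radius r is drawn at 1 + k1 r^2 times it, then the intrinsics apply), "eye" and "orientation" of the camera in the world; the wrist camera has in their place "hand_eye" (4x4, takes a point from camera to tool coordinates, whose origin is the TCP and whose axes are the flange's). Camera axes: x right, y down, z forward; pixel columns grow to the right and rows downward; lengths in m; the calibration is good to about 2 mm. A picture is of the moment at which its call begins: read the wrist's pose just before it. camera_info takes no time and is no camera call.
- sign_off(): hands the job in, once; it reports no verdict.
Trained networks look in the newest picture that a camera, given by its name, has taken for a name from the list of things; names that differ only in an ending like _2 or _b are one class to them, and where a whole thing is asked for, a point or a joint stands for the part that bears it (a point fixed in the world has none). Each returns a list of dicts, best first, with "conf" (0 to 1); they miss things now and then, are a little off and sometimes report something else, mostly with a low value. They report only what shows in the picture. A call takes as long as a camera call.
- spot_in(camera, thing): "position" ([column, row] in pixels, amid what is visible of it).
- trace(camera, thing): "mask" (480x640 bool, what is visible of it) and "position" ([column, row] in pixels, amid what is visible of it).
The state is a dict: "time_s": time; "q": joint angles; "joint_velocities": joint speeds; "tau": joint torques, N m; "ee_pos": TCP position; "eef_rot": TCP orientation; "wrist_force": force on the tool from outside, world axes, zero at the start; "wrist_torque": the same for the moment, N m; "finger_gap": opening from 0.0 (shut) to 1.0 (fully open).
Only numpy, scipy, OpenCV 4.12 (cv2) and the standard library are available. Lean on these libraries where they do the work, as an engineer would, in place of code of your own. Each camera call takes 0.05 s, during which the arm holds its last target.

## Working session

There is one attempt and no reset: what is moved stays moved. The work goes in short steps, Python scripts to look and compute and a tool call to move; the robot and the scene stay as the last step left them, time stands still between calls to the robot, and variables do not carry over. Pictures are saved under pics/ and viewed, and the job is handed in when it is done.

Besides the shell and the picture viewer there is one more tool, called after ">>>" in YAML: its name, and indented under it one key for each argument. play_rows: Moves the arm, as the interface text tells. Its arguments: {"type":"object","properties":{"plan":{"type":"array","items":{"type":"object","properties":{"translation":{"type":"array","items":{"type":"number"}},"rot":{"type":"array","items":{"type":"number"}}}}},"fingers":{"type":"number"},"newtons":{"type":"number"}},"required":["plan"]}

```bash
mkdir -p pics; ls; python3 - <<'E'
from bench import *
import cv2
s=sense();print({k:s[k] for k in ('time_s','ee_pos','eef_rot','finger_gap')})
for n in("scene","top"):
    f=grab_frame(n);cv2.imwrite(f"pics/{n}0.png",f[:,:,::-1]);print(n,camera_info(n))
    for t in("return_spring_mid","bare_rod","short_spring_mid","thin_spring_mid"):
        print(t,[(d['conf'],d['position']) for d in spot_in(n,t)][:3])
print(camera_info("wrist"))
E
```

```text
pics
{'time_s': 0.0, 'ee_pos': array([ 0.26531465, -0.59270501,  0.23037791]), 'eef_rot': array([-3.07048640e+00, -6.55687903e-01,  6.19276908e-04]), 'finger_gap': 1.0017166596084095}
scene {'fx': 436.2055894798721, 'fy': 436.2055894798721, 'cx': 324.8458870248859, 'cy': 237.24109620952686, 'k1': -0.04157186391920413, 'eye': array([0.89378957, 0.42443866, 0.55667447]), 'orientation': array([-0.89108584, -2.48124916,  1.12178765])}
return_spring_mid [(0.91, [233.5, 178.9])]
bare_rod [(0.88, [501.1, 400.2])]
short_spring_mid [(0.62, [311.2, 228.6])]
thin_spring_mid [(0.79, [267.2, 199.3])]
top {'fx': 452.10846099852023, 'fy': 452.10846099852023, 'cx': 319.4869195962054, 'cy': 241.5001290153982, 'k1': -0.10515775730370497, 'eye': array([ 0.49999593, -0.01786883,  0.87489013]), 'orientation': array([-2.1905775 ,  2.19455985, -0.01030473])}
return_spring_mid [(0.58, [482.4, 221.5])]
bare_rod [(0.46, [132.4, 225.6])]
short_spring_mid [(0.48, [366.3, 241.4])]
thin_spring_mid [(0.59, [422.1, 239.9])]
{'fx': 343.73323831944225, 'fy': 343.73323831944225, 'cx': 313.973813796109, 'cy': 241.25762733302577, 'k1': -0.04400290832955739, 'hand_eye': array([[-2.76516597e-04, -9.64549243e-01, -2.63902789e-01,
         6.57216704e-02],
       [ 9.99999763e-01, -1.00126979e-04, -6.81838678e-04,
         9.58739659e-04],
       [ 6.31243191e-04, -2.63902915e-01,  9.64549041e-01,
        -1.42995305e-01],
       [ 0.00000000e+00,  0.00000000e+00,  0.00000000e+00,
         1.00000000e+00]])}
```

View pics/scene0.png

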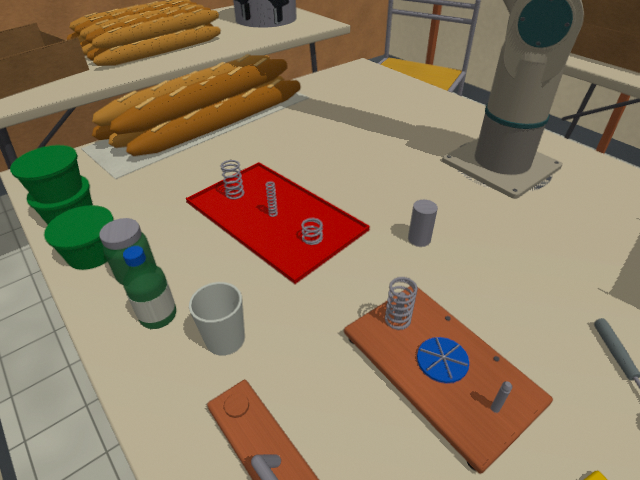

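View pics/top0.png

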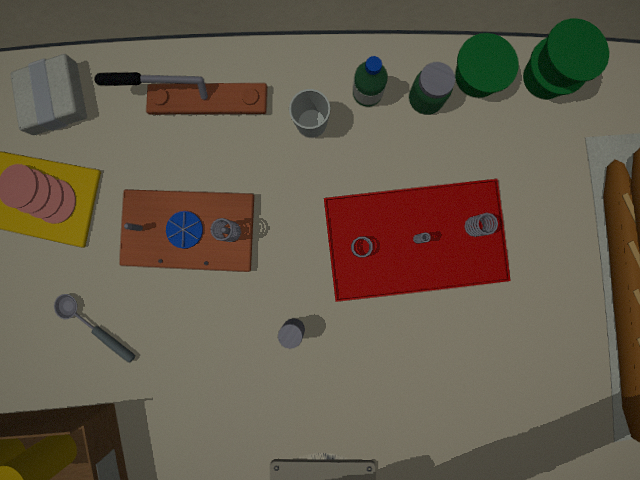

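```bash
cat > h.py <<'E'
from bench import *
import cv2, numpy as np
from scipy.spatial.transform import Rotation as R
from scipy.optimize import least_squares
def cam(n,s=None):
    c=camera_info(n)
    if n=="wrist":
        T=np.eye(4);T[:3,:3]=R.from_rotvec(s['eef_rot']).as_matrix();T[:3,3]=s['ee_pos']
        M=T@c['hand_eye'];return c,M[:3,:3],M[:3,3]
    return c,R.from_rotvec(c['orientation']).as_matrix(),np.array(c['eye'])
def proj(C,P):
    c,Rm,e=C;p=(np.atleast_2d(P)-e)@Rm;s=p[:,:2]/p[:,2:];r2=(s**2).sum(1,keepdims=True)
    s=s*(1+c['k1']*r2);return s*[c['fx'],c['fy']]+[c['cx'],c['cy']]
def ray(C,uv):
    c,Rm,e=C;d=(np.array(uv)-[c['cx'],c['cy']])/[c['fx'],c['fy']];s=d.copy()
    for _ in range(20): s=d/(1+c['k1']*(s@s))
    return e,Rm@np.r_[s,1]
def atz(C,uv,z):
    e,d=ray(C,uv);return e+d*(z-e[2])/d[2]
def cyl(x,y,z0,z1,r):
    a=np.linspace(0,2*np.pi,48,endpoint=False)
    return np.array([[x+r*np.cos(t),y+r*np.sin(t),z] for z in(z0,z1) for t in a])
def bbox(uv): return np.r_[uv.min(0),uv.max(0)]
def fitmask(C,m,z0,z1,r,g):
    ys,xs=np.nonzero(m);b=np.array([xs.min()-.0,ys.min(),xs.max()+1,ys.max()+1])-[0.0]*4
    f=lambda p:bbox(proj(C,cyl(p[0],p[1],z0,z1,r)))-b
    q=least_squares(f,g,loss='soft_l1');return q.x,f(q.x)
E
python3 - <<'E'
from h import *
np.set_printoptions(precision=4,suppress=True)
T={"return_spring_mid":(.004,.079,.02),"bare_rod":(.024,.084,.006),"short_spring_mid":(.004,.039,.02),"thin_spring_mid":(.004,.079,.009)}
for n in("scene","top"):
    f=grab_frame(n);C=cam(n)
    for t,(a,b,r) in T.items():
        for d in trace(n,t)[:2]:
            g=atz(C,d['position'],(a+b)/2)
            x,res=fitmask(C,d['mask'],a,b,r,g[:2])
            print(n,t,d['conf'],d['mask'].sum(),g,x,res)
E
```

```text
scene return_spring_mid 0.71 348 [ 0.5556 -0.2993  0.0415] [ 0.5566 -0.2922] [-1.4245 -1.4694  1.709   0.9343]
scene bare_rod 0.67 390 [0.5558 0.3552 0.054 ] [0.5551 0.3546] [-0.0406 -0.627   0.0382  0.6257]
scene short_spring_mid 0.68 231 [ 0.5149 -0.0815  0.0215] [ 0.5165 -0.0739] [-0.7926 -1.7185  0.8305  1.1744]
top return_spring_mid 0.95 550 [ 0.5641 -0.2979  0.0415] [ 0.5579 -0.2963] [-1.2797 -0.6334  1.0776  0.7096]
top bare_rod 0.41 125 [0.5567 0.3562 0.054 ] [0.5562 0.3507] [ 0.1051  0.2374 -0.1108 -0.2548]
top short_spring_mid 0.57 177 [ 0.5325 -0.0717  0.0215] [ 0.5187 -0.077 ] [-0.2575 -0.3243  0.2466  0.3228]
top thin_spring_mid 0.6 136 [ 0.5333 -0.1862  0.0415] [ 0.5326 -0.1861] [-1.013  -0.1806  0.8625  0.1966]
top thin_spring_mid 0.25 596 [ 0.5641 -0.3051  0.0415] [ 0.5655 -0.3031] [ 7.6909  2.2824 -2.3125 -9.8743]
```

```bash
cat >> h.py <<'E'
def delta(target,s=None):
    s=s or sense();M=R.from_rotvec(s['eef_rot']).as_matrix()
    return M.T@(np.array(target)-s['ee_pos'])*100
E
python3 - <<'E'
from h import *
s=sense();print(R.from_rotvec(s['eef_rot']).as_matrix().round(3));print(delta([.557,-.295,.2]).round(2),s['time_s'])
E
```

```text
[[ 0.913  0.408  0.   ]
 [ 0.408 -0.913  0.   ]
 [ 0.    -0.    -1.   ]]
[ 38.79 -15.32   3.13] 1.0
```

>>> play_rows:
  plan:
    - {"translation":[2.6,-1.02,0.2],"rot":[0,0,0]}
    - {"translation":[2.6,-1.02,0.2],"rot":[0,0,0]}
    - {"translation":[2.6,-1.02,0.2],"rot":[0,0,0]}
    - {"translation":[2.6,-1.02,0.2],"rot":[0,0,0]}
    - {"translation":[2.6,-1.02,0.2],"rot":[0,0,0]}
  fingers: 1

```text
time_s: 1.42
ee_pos: [0.3642, -0.4927, 0.2213]
eef_rot: [3.072, 0.656, 0.0]
wrist_force: [-0.2, -0.1, 0.4]
finger_gap: 0.995
```

>>> play_rows:
  plan:
    - {"translation":[2.6,-1.02,0.2],"rot":[0,0,0]}
    - {"translation":[2.6,-1.02,0.2],"rot":[0,0,0]}
    - {"translation":[2.6,-1.02,0.2],"rot":[0,0,0]}
    - {"translation":[2.6,-1.02,0.2],"rot":[0,0,0]}
    - {"translation":[2.6,-1.02,0.2],"rot":[0,0,0]}

```text
time_s: 1.83
ee_pos: [0.4621, -0.393, 0.2114]
eef_rot: [3.072, 0.656, 0.0]
wrist_force: [0.6, -0.1, -0.8]
finger_gap: 1.001
```

>>> play_rows:
  plan:
    - {"translation":[2.6,-1.02,0.2],"rot":[0,0,0]}
    - {"translation":[2.6,-1.02,0.2],"rot":[0,0,0]}
    - {"translation":[2.6,-1.02,0.2],"rot":[0,0,0]}
    - {"translation":[2.6,-1.02,0.2],"rot":[0,0,0]}
    - {"translation":[2.4,-1.02,0.2],"rot":[0,0,0]}

```text
time_s: 2.25
ee_pos: [0.5585, -0.2938, 0.2013]
eef_rot: [3.072, 0.657, 0.001]
wrist_force: [0.1, 0.2, 0.1]
finger_gap: 0.998
```

>>> play_rows:
  plan:
    - {"translation":[0,0,0],"rot":[0,0,0]}
    - {"translation":[0,0,0],"rot":[0,0,0]}

```text
time_s: 2.42
ee_pos: [0.5586, -0.2929, 0.201]
eef_rot: [-3.07, -0.662, -0.001]
wrist_force: [-0.5, -0.1, -0.3]
finger_gap: 1.002
```

```bash
python3 - <<'E'
from h import *
np.set_printoptions(precision=4,suppress=True)
s=sense();print(s['ee_pos'],s['eef_rot'],s['joint_velocities'].round(3),s['q'])
f=grab_frame("wrist");C=cam("wrist",s)
t="return_spring_mid"
for d in trace("wrist",t)[:2]:
    m=d['mask'];f2=f.copy();f2[m]=f2[m]//2+[0,120,0]
    g=atz(C,d['position'],.0415)
    x,res=fitmask(C,m,.004,.079,.02,g[:2])
    print(t,d['conf'],m.sum(),d['position'],g,x,res)
    for p in proj(C,cyl(*x,.004,.079,.02)): cv2.circle(f,tuple(int(v) for v in p),1,(255,255,0),-1)
cv2.imwrite("pics/w1.png",np.array(f)[:,:,::-1])
E
```

```text
[ 0.5586 -0.2929  0.201 ] [-3.0701 -0.6622 -0.0007] [ 0.044 -0.009  0.047  0.013  0.018  0.003  0.003] [ 0.4143  0.632   0.0409  1.6076 -0.032   0.9028 -0.6788]
return_spring_mid 0.59 2060 [312.9, 230.8] [ 0.5519 -0.2955  0.0415] [ 0.5575 -0.2955] [ 0.3879 -0.629  -0.3885  0.4927]
```

View pics/w1.png

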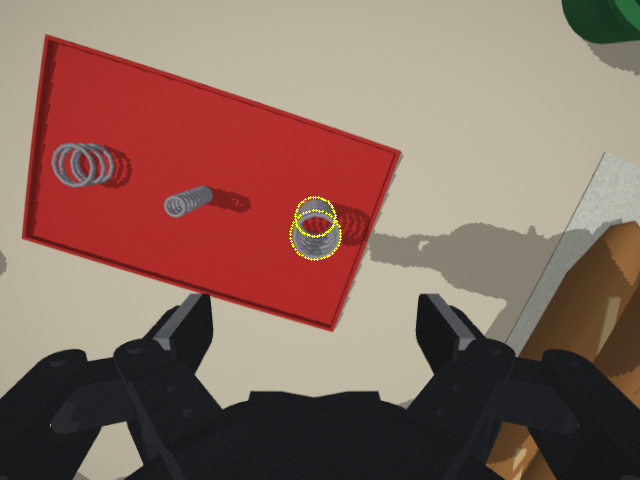

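```bash
python3 - <<'E'
from h import *
print(delta([.5575,-.2955,.030]).round(2))
E
```

```text
[ 0.13 -0.02 17.13]
```

>>> play_rows:
  plan:
    - {"translation":[0.13,0,2.5],"rot":[0,0,0]}
    - {"translation":[0,0,2.5],"rot":[0,0,0]}
    - {"translation":[0,0,2.5],"rot":[0,0,0]}
    - {"translation":[0,0,2.5],"rot":[0,0,0]}
    - {"translation":[0,0,2],"rot":[0,0,0]}

```text
time_s: 2.93
ee_pos: [0.5566, -0.2963, 0.0798]
eef_rot: [3.073, 0.652, -0.003]
wrist_force: [0.4, 0.1, -0.0]
finger_gap: 1.001
```

>>> play_rows:
  plan:
    - {"translation":[0,0,2],"rot":[0,0,0]}
    - {"translation":[0,0,1.5],"rot":[0,0,0]}
    - {"translation":[0,0,1],"rot":[0,0,0]}
    - {"translation":[0,0,0.6],"rot":[0,0,0]}
    - {"translation":[0,0,0],"rot":[0,0,0]}

```text
time_s: 3.35
ee_pos: [0.5573, -0.2953, 0.0294]
eef_rot: [-3.072, -0.654, 0.003]
wrist_force: [0.3, -0.1, -0.1]
finger_gap: 0.999
```

```bash
python3 - <<'E'
from h import *
s=sense();print(s['time_s'],s['ee_pos'],s['wrist_force'])
f=grab_frame("wrist");cv2.imwrite("pics/w2.png",f[:,:,::-1])
E
```

```text
3.35 [ 0.55726343 -0.29531241  0.02941973] [ 0.29377935 -0.08078313 -0.1347467 ]
```

View pics/w2.png

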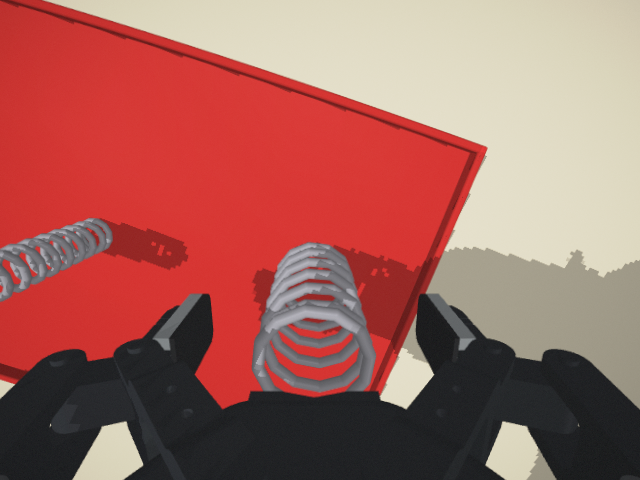

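The spring (rim centre about column 315, row 350) stands midway between the pads (columns 210 and 420), so I close.

>>> play_rows:
  plan:
    - {"translation":[0,0,0],"rot":[0,0,0]}
    - {"translation":[0,0,0],"rot":[0,0,0]}
    - {"translation":[0,0,0],"rot":[0,0,0]}
    - {"translation":[0,0,0],"rot":[0,0,0]}
    - {"translation":[0,0,0],"rot":[0,0,0]}
  fingers: 0
  newtons: 35

```text
time_s: 3.82
ee_pos: [0.5589, -0.2947, 0.0312]
eef_rot: [3.072, 0.656, 0.002]
wrist_force: [-1.0, -0.3, 4.6]
finger_gap: 0.445
```

>>> play_rows:
  plan:
    - {"translation":[0,0,0],"rot":[0,0,0]}
    - {"translation":[0,0,0],"rot":[0,0,0]}
    - {"translation":[0,0,0],"rot":[0,0,0]}
    - {"translation":[0,0,0],"rot":[0,0,0]}
    - {"translation":[0,0,0],"rot":[0,0,0]}

```text
time_s: 4.23
ee_pos: [0.5589, -0.2947, 0.0312]
eef_rot: [3.072, 0.656, 0.002]
wrist_force: [-0.3, -0.2, 6.2]
finger_gap: 0.448
```

>>> play_rows:
  plan:
    - {"translation":[0,0,-0.5],"rot":[0,0,0]}
    - {"translation":[0,0,-1],"rot":[0,0,0]}
    - {"translation":[0,0,-1.5],"rot":[0,0,0]}
    - {"translation":[0,0,-2],"rot":[0,0,0]}
    - {"translation":[0,0,-2.5],"rot":[0,0,0]}

```text
time_s: 4.65
ee_pos: [0.5573, -0.2941, 0.1053]
eef_rot: [-3.071, -0.656, 0.004]
wrist_force: [0.9, 0.1, -1.8]
finger_gap: 0.441
```

>>> play_rows:
  plan:
    - {"translation":[0,0,-2.5],"rot":[0,0,0]}
    - {"translation":[0,0,-2.5],"rot":[0,0,0]}
    - {"translation":[0,0,-1.5],"rot":[0,0,0]}
    - {"translation":[0,0,-1],"rot":[0,0,0]}
    - {"translation":[0,0,0],"rot":[0,0,0]}

```text
time_s: 5.07
ee_pos: [0.5596, -0.2953, 0.183]
eef_rot: [3.07, 0.655, 0.006]
wrist_force: [-0.6, -0.7, -0.5]
finger_gap: 0.445
```

```bash
python3 - <<'E'
from h import *
s=sense();print(s['time_s'],s['ee_pos'],s['eef_rot'],s['wrist_force'],s['finger_gap'])
f=grab_frame("wrist");cv2.imwrite("pics/w3.png",f[:,:,::-1])
f=grab_frame("scene");cv2.imwrite("pics/s3.png",f[:,:,::-1])
print(delta([.556,.353,.18]).round(2))
E
```

```text
5.0667 [ 0.5595715  -0.29529349  0.18303683] [3.06963062 0.65539272 0.005525  ] [-0.64488392 -0.72991284 -0.52374628] 0.4447641220274935
[ 2.627e+01 -5.917e+01  2.000e-02]
```

View pics/w3.png

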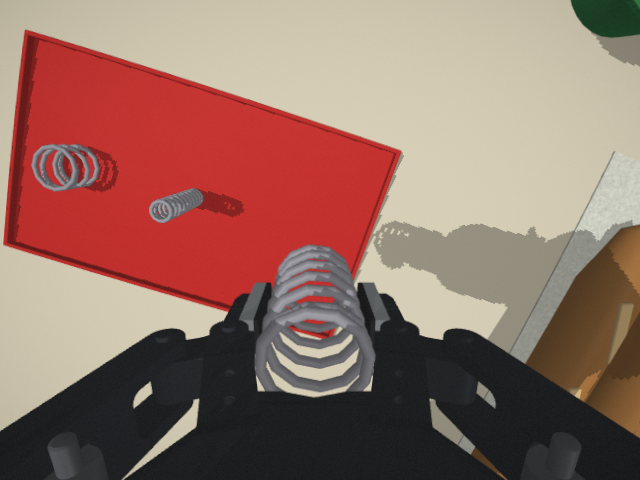

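View pics/s3.png

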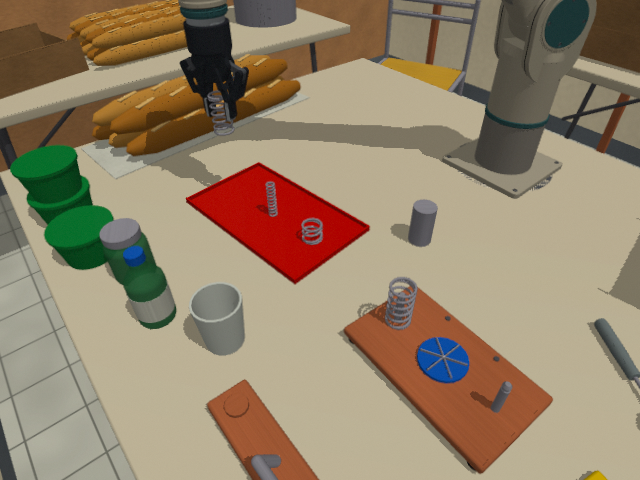

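The spring is held upright between the pads (wrist rim about column 315, row 355), and the other two still stand on the tray. I carry it to just short of the rod so the wrist camera can see the rod.

>>> play_rows:
  plan:
    - {"translation":[0.5,-1.5,0],"rot":[0,0,0]}
    - {"translation":[0.97,-2.96,0],"rot":[0,0,0]}
    - {"translation":[0.97,-2.96,0],"rot":[0,0,0]}
    - {"translation":[0.97,-2.96,0],"rot":[0,0,0]}
    - {"translation":[0.97,-2.96,0],"rot":[0,0,0]}

```text
time_s: 5.58
ee_pos: [0.5424, -0.1534, 0.1786]
eef_rot: [-3.071, -0.655, 0.005]
wrist_force: [1.0, -0.0, -1.0]
finger_gap: 0.445
```

>>> play_rows:
  plan:
    - {"translation":[0.97,-2.96,0],"rot":[0,0,0]}
    - {"translation":[0.97,-2.96,0],"rot":[0,0,0]}
    - {"translation":[0.97,-2.96,0],"rot":[0,0,0]}
    - {"translation":[0.97,-2.96,0],"rot":[0,0,0]}
    - {"translation":[0.97,-2.96,0],"rot":[0,0,0]}

```text
time_s: 6.0
ee_pos: [0.5262, 0.0013, 0.1788]
eef_rot: [-3.072, -0.656, 0.005]
wrist_force: [0.5, 0.4, -1.0]
finger_gap: 0.44
```

>>> play_rows:
  plan:
    - {"translation":[0.97,-2.96,0],"rot":[0,0,0]}
    - {"translation":[0.97,-2.96,0],"rot":[0,0,0]}
    - {"translation":[0.97,-2.96,0],"rot":[0,0,0]}
    - {"translation":[0.97,-2.96,0],"rot":[0,0,0]}
    - {"translation":[0.97,-2.96,0],"rot":[0,0,0]}

```text
time_s: 6.42
ee_pos: [0.5101, 0.1559, 0.1788]
eef_rot: [3.072, 0.656, -0.005]
wrist_force: [0.2, 0.3, -0.0]
finger_gap: 0.443
```

>>> play_rows:
  plan:
    - {"translation":[0.97,-2.96,0],"rot":[0,0,0]}
    - {"translation":[0.97,-2.96,0],"rot":[0,0,0]}
    - {"translation":[0.97,-2.96,0],"rot":[0,0,0]}
    - {"translation":[0.97,-2.96,0],"rot":[0,0,0]}
    - {"translation":[0.5,-1.5,0],"rot":[0,0,0]}

```text
time_s: 6.83
ee_pos: [0.4947, 0.299, 0.1787]
eef_rot: [-3.069, -0.663, 0.004]
wrist_force: [-0.3, 0.0, -1.9]
finger_gap: 0.446
```

>>> play_rows:
  plan:
    - {"translation":[0.5,-1.5,0],"rot":[0,0,0]}
    - {"translation":[0,0,0],"rot":[0,0,0]}
    - {"translation":[0,0,0],"rot":[0,0,0]}

```text
time_s: 7.08
ee_pos: [0.4953, 0.3091, 0.1796]
eef_rot: [3.071, 0.656, -0.002]
wrist_force: [1.2, -0.4, -1.0]
finger_gap: 0.442
```

```bash
python3 - <<'E'
from h import *
np.set_printoptions(precision=4,suppress=True)
s=sense();print(s['time_s'],s['ee_pos'],s['eef_rot'],s['q'],s['finger_gap'])
f=grab_frame("wrist");C=cam("wrist",s)
for t,(a,b,r) in {"bare_rod":(.024,.084,.006)}.items():
  for d in trace("wrist",t)[:3]:
    m=d['mask'];g=atz(C,d['position'],(a+b)/2)
    x,res=fitmask(C,m,a,b,r,g[:2]);print(t,d['conf'],m.sum(),d['position'],g,x,res)
    for p in proj(C,cyl(*x,a,b,r)): cv2.circle(f,tuple(int(v) for v in p),1,(255,255,0),-1)
for d in trace("wrist","return_spring_mid")[:3]:
    m=d['mask'];ys,xs=np.nonzero(m);print(d['conf'],d['position'],xs.min(),xs.max(),ys.min(),ys.max())
cv2.imwrite("pics/w4.png",f[:,:,::-1])
E
```

```text
7.0833 [0.4953 0.3091 0.1796] [ 3.0707  0.6559 -0.0021] [-0.6575  0.5963  0.0792  1.7617 -0.0613  0.7878 -1.6985] 0.4416771896260533
bare_rod 0.6 306 [290.7, 134.4] [0.5571 0.3549 0.054 ] [0.5552 0.3517] [ 0.116   0.1478 -0.1457 -0.1928]
0.73 [311.3, 320.2] 254 375 245 391
```

View pics/w4.png

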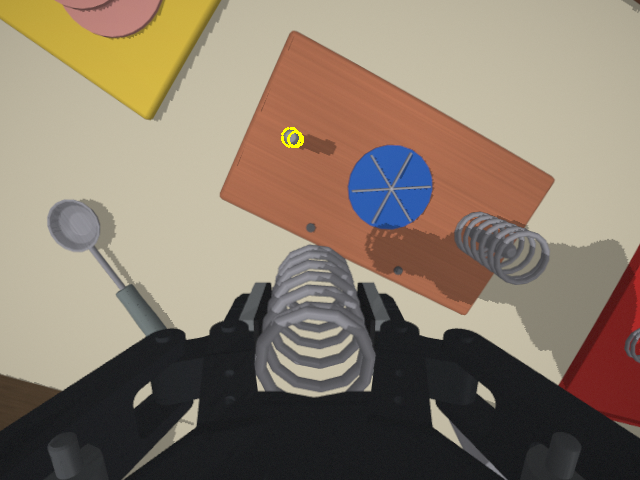

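```bash
python3 - <<'E'
from h import *
np.set_printoptions(precision=4,suppress=True)
c=camera_info("wrist");M=c['hand_eye'];C=(c,M[:3,:3],M[:3,3])
# tool frame fit: xmin,xmax,ymin of spring
obs=np.array([254,376,245.])
def f(p):
    b=bbox(proj(C,cyl(p[0],p[1],-.048,.027,.02)));return np.array([b[0],b[2],b[1]])-obs
q=least_squares(f,[0,0]);print(q.x,f(q.x),f([0,0]))
img=cv2.imread("pics/w4.png")
for p in proj(C,cyl(*q.x,-.048,.027,.02)): cv2.circle(img,tuple(int(v) for v in p),1,(0,255,255),-1)
cv2.imwrite("pics/w4b.png",img[200:480,150:480])
off=np.array([*q.x,0]);s=sense();Rm=R.from_rotvec(s['eef_rot']).as_matrix()
print(Rm.T@(np.array([.5555,.352,s['ee_pos'][2]])-Rm@off-s['ee_pos'])*100)
E
```

```text
[-0.0029  0.0012] [-1.1704  1.1702  0.2071] [-5.4263 -2.1277 -5.2219]
[ 7.5201 -1.7805 -0.0086]
```

View pics/w4b.png

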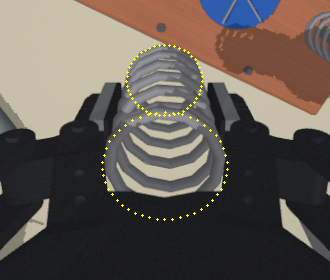

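>>> play_rows:
  plan:
    - {"translation":[1.5,-0.36,0],"rot":[0,0,0]}
    - {"translation":[2,-0.46,0.5],"rot":[0,0,0]}
    - {"translation":[2,-0.48,1.5],"rot":[0,0,0]}
    - {"translation":[1.4,-0.36,1.5],"rot":[0,0,0]}
    - {"translation":[0.5,-0.12,1.0],"rot":[0,0,0]}

```text
time_s: 7.65
ee_pos: [0.5576, 0.3559, 0.1342]
eef_rot: [3.073, 0.653, 0.001]
wrist_force: [-0.7, -0.3, -0.8]
finger_gap: 0.443
```

>>> play_rows:
  plan:
    - {"translation":[0,0,0.5],"rot":[0,0,0]}
    - {"translation":[0,0,0],"rot":[0,0,0]}
    - {"translation":[0,0,0],"rot":[0,0,0]}

```text
time_s: 7.9
ee_pos: [0.5552, 0.3553, 0.1304]
eef_rot: [3.072, 0.654, -0.002]
wrist_force: [0.2, -0.6, -0.3]
finger_gap: 0.441
```

```bash
python3 - <<'E'
from h import *
np.set_printoptions(precision=4,suppress=True)
s=sense();print(s['time_s'],s['ee_pos'],s['eef_rot'],s['finger_gap'],s['wrist_force'])
Rm=R.from_rotvec(s['eef_rot']).as_matrix();print("spring est",s['ee_pos']+Rm@[-.0015,.0006,-.0105])
for n in("wrist","scene","top"):
  f=grab_frame(n)
  C=cam(n,s)
  for d in trace(n,"bare_rod")[:2]:
    x,res=fitmask(C,d['mask'],.024,.084,.006,[.5555,.352]);print(n,d['conf'],d['mask'].sum(),x,res)
  if n=="scene": f=cv2.resize(f[200:440,340:620],(700,600))
  cv2.imwrite(f"pics/{n}5.png",f[:,:,::-1])
E
```

```text
7.9 [0.5552 0.3553 0.1304] [ 3.0717  0.6543 -0.002 ] 0.4408993903462578 [ 0.157  -0.6383 -0.315 ]
spring est [0.554  0.3541 0.1409]
wrist 0.59 247 [0.5565 0.3533] [-1.8081 -2.4776  1.8129  1.2131]
scene 0.61 301 [0.5569 0.3542] [-1.0898 -2.9394  0.937   2.3131]
```

View pics/wrist5.png

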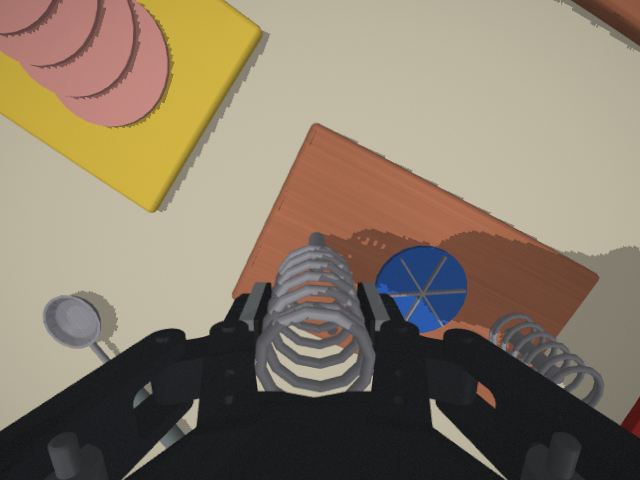

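View pics/scene5.png

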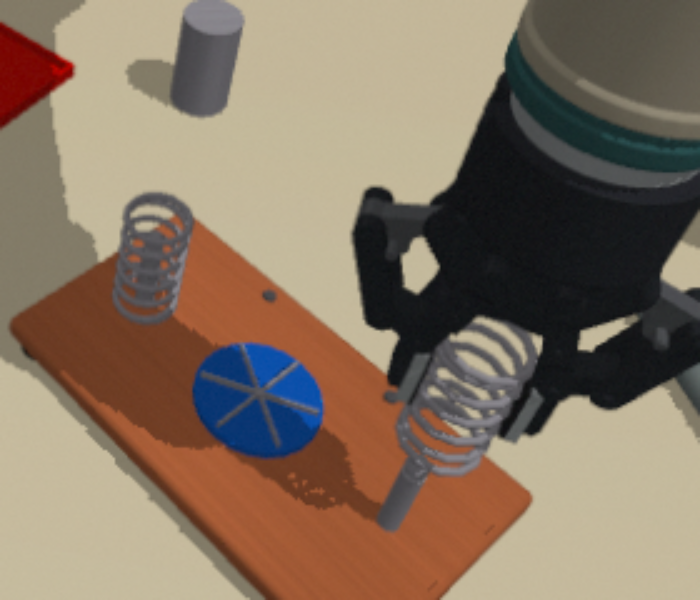

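```bash
python3 - <<'E'
from h import *
np.set_printoptions(precision=4,suppress=True)
s=sense();f=grab_frame("scene");C=cam("scene")
d=trace("scene","return_spring_mid")
for e in d[:3]:
    ys,xs=np.nonzero(e['mask']);print(e['conf'],e['position'],xs.min(),xs.max(),ys.min(),ys.max())
    if xs.min()>450:
      z=s['ee_pos'][2];print(fitmask(C,e['mask'],z-.027,z+.048,.02,[.555,.354]))
big=cv2.resize(f[280:420,460:600],(700,700),interpolation=cv2.INTER_CUBIC)[:600]
z=s['ee_pos'][2]
def dr(P,c):
    for p in proj(C,P): cv2.circle(big,tuple(int(v) for v in (p-[460,280]+.5)*5),2,c,-1)
dr(cyl(.5545,.3545,z-.027,z+.048,.02),(255,255,0)); dr(cyl(.5558,.3530,.024,.084,.006),(0,255,0))
cv2.imwrite("pics/s6.png",big[:,:,::-1])
E
```

```text
0.75 [527.6, 357.4] 498 555 330 391
(array([0.5551, 0.358 ]), array([-0.403 , -6.0088,  0.3597,  1.713 ]))
```

View pics/s6.png

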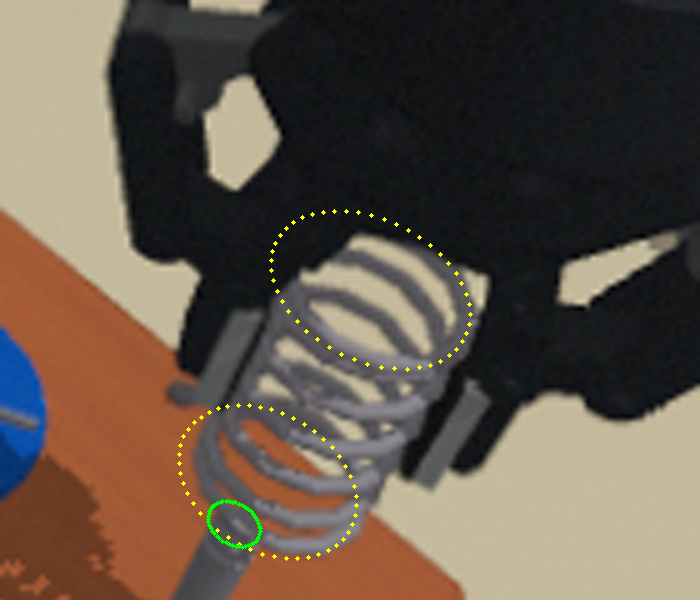

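>>> play_rows:
  plan:
    - {"translation":[0,0.25,0],"rot":[0,0,0]}
    - {"translation":[0,0,0.6],"rot":[0,0,0]}
    - {"translation":[0,0,0.8],"rot":[0,0,0]}
    - {"translation":[0,0,0.6],"rot":[0,0,0]}
    - {"translation":[0,0,0.5],"rot":[0,0,0]}

```text
time_s: 8.72
ee_pos: [0.5561, 0.3541, 0.1039]
eef_rot: [3.072, 0.656, -0.002]
wrist_force: [-0.6, 0.6, -1.3]
finger_gap: 0.445
```

>>> play_rows:
  plan:
    - {"translation":[0,0,0.4],"rot":[0,0,0]}
    - {"translation":[0,0,0],"rot":[0,0,0]}

```text
time_s: 8.88
ee_pos: [0.556, 0.354, 0.0998]
eef_rot: [3.072, 0.656, -0.003]
wrist_force: [-0.2, -0.2, -1.2]
finger_gap: 0.439
```

```bash
python3 - <<'E'
from h import *
s=sense();print(s['time_s'],s['ee_pos'],s['finger_gap'],s['wrist_force'])
f=grab_frame("scene");a=cv2.resize(f[280:420,460:600],(500,500),interpolation=cv2.INTER_CUBIC)
f=grab_frame("wrist");b=cv2.resize(f[220:420,230:400],(300,353),interpolation=cv2.INTER_CUBIC)
o=np.zeros((500,800,3),np.uint8);o[:,:500]=a;o[:353,500:]=b
cv2.imwrite("pics/c7.png",o[:,:,::-1])
E
```

```text
8.8833 [0.55598539 0.35399257 0.09982003] 0.43922235388640546 [-0.17663848 -0.19434397 -1.23744697]
```

View pics/c7.png

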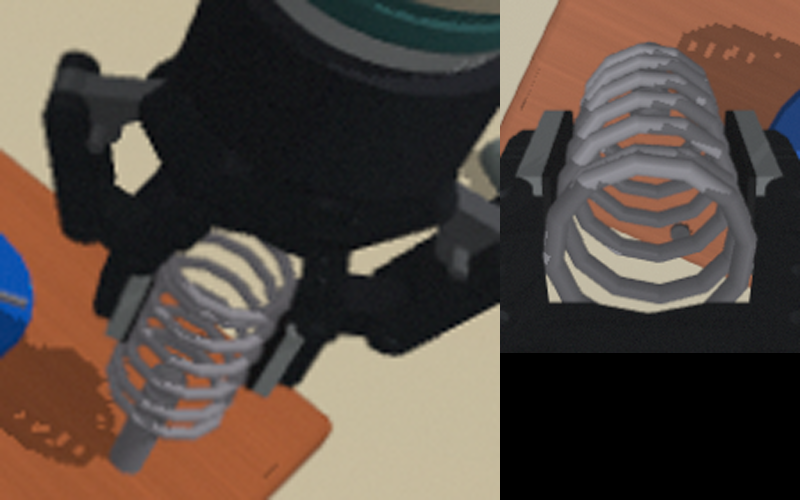

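The rod is inside the lower coil and the force is close to zero. I shift 2 mm and go on down gently.

>>> play_rows:
  plan:
    - {"translation":[0,0.15,0.4],"rot":[0,0,0]}
    - {"translation":[0,0,0.7],"rot":[0,0,0]}
    - {"translation":[0,0,0.7],"rot":[0,0,0]}
    - {"translation":[0,0,0.7],"rot":[0,0,0]}
    - {"translation":[0,0,0.4],"rot":[0,0,0]}

```text
time_s: 9.4
ee_pos: [0.5567, 0.3527, 0.0709]
eef_rot: [3.072, 0.656, -0.003]
wrist_force: [-0.1, -0.2, -1.1]
finger_gap: 0.441
```

>>> play_rows:
  plan:
    - {"translation":[0,0,0.5],"rot":[0,0,0]}
    - {"translation":[0,0,0.5],"rot":[0,0,0]}
    - {"translation":[0,0,0.3],"rot":[0,0,0]}
    - {"translation":[0,0,0.1],"rot":[0,0,0]}
    - {"translation":[0,0,0],"rot":[0,0,0]}

```text
time_s: 9.82
ee_pos: [0.5572, 0.353, 0.058]
eef_rot: [3.072, 0.656, -0.001]
wrist_force: [0.3, -0.1, -1.6]
finger_gap: 0.444
```

```bash
python3 - <<'E'
from h import *
s=sense();print(s['time_s'],s['ee_pos'],s['finger_gap'],s['wrist_force'])
f=grab_frame("scene");a=cv2.resize(f[310:450,440:580],(500,500),interpolation=cv2.INTER_CUBIC)
f=grab_frame("wrist");b=cv2.resize(f[220:420,230:400],(300,353),interpolation=cv2.INTER_CUBIC)
o=np.zeros((500,800,3),np.uint8);o[:,:500]=a;o[:353,500:]=b
cv2.imwrite("pics/c8.png",o[:,:,::-1])
E
```

```text
9.8167 [0.5572234  0.35295255 0.05798674] 0.4436174205454578 [ 0.27857254 -0.06610963 -1.62136834]
```

View pics/c8.png

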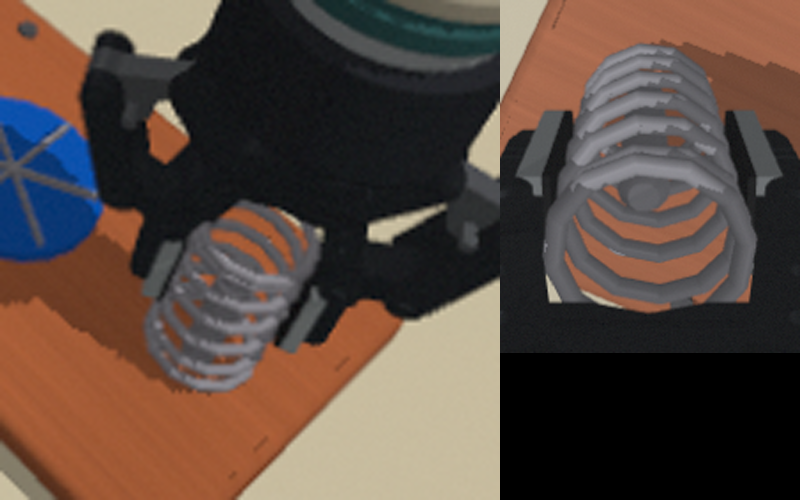

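The rod tip now shows inside the coil in the wrist view (inset about column 645, row 190), with about 7 mm left to go. I feel for the base.

>>> play_rows:
  plan:
    - {"translation":[0,0,0.2],"rot":[0,0,0]}
    - {"translation":[0,0,0.1],"rot":[0,0,0]}
    - {"translation":[0,0,0.1],"rot":[0,0,0]}
    - {"translation":[0,0,0],"rot":[0,0,0]}

```text
time_s: 10.25
ee_pos: [0.5572, 0.353, 0.0541]
eef_rot: [3.072, 0.656, -0.0]
wrist_force: [-0.2, 0.1, -0.7]
finger_gap: 0.44
```

>>> play_rows:
  plan:
    - {"translation":[0,0,0.1],"rot":[0,0,0]}
    - {"translation":[0,0,0.1],"rot":[0,0,0]}
    - {"translation":[0,0,0],"rot":[0,0,0]}

```text
time_s: 10.5
ee_pos: [0.5573, 0.3529, 0.0521]
eef_rot: [3.072, 0.656, -0.0]
wrist_force: [-0.2, -0.0, -0.9]
finger_gap: 0.447
```

>>> play_rows:
  plan:
    - {"translation":[0,0,0.1],"rot":[0,0,0]}
    - {"translation":[0,0,0],"rot":[0,0,0]}
    - {"translation":[0,0,0],"rot":[0,0,0]}

```text
time_s: 10.75
ee_pos: [0.5574, 0.3531, 0.0513]
eef_rot: [-3.072, -0.656, -0.0]
wrist_force: [0.4, -0.0, -0.6]
finger_gap: 0.442
```

>>> play_rows:
  plan:
    - {"translation":[0,0,0.1],"rot":[0,0,0]}
    - {"translation":[0,0,0],"rot":[0,0,0]}
    - {"translation":[0,0,0],"rot":[0,0,0]}

```text
time_s: 11.0
ee_pos: [0.5575, 0.3531, 0.0512]
eef_rot: [-3.072, -0.656, -0.001]
wrist_force: [-1.3, -0.6, 5.4]
finger_gap: 0.442
```

Contact with the base shows at about 6 N, at the expected height. I release.

>>> play_rows:
  plan:
    - {"translation":[0,0,0],"rot":[0,0,0]}
    - {"translation":[0,0,0],"rot":[0,0,0]}
    - {"translation":[0,0,0],"rot":[0,0,0]}
    - {"translation":[0,0,0],"rot":[0,0,0]}
    - {"translation":[0,0,0],"rot":[0,0,0]}
  fingers: 0.9

```text
time_s: 11.42
ee_pos: [0.5573, 0.353, 0.0502]
eef_rot: [3.072, 0.656, -0.0]
wrist_force: [0.8, 0.2, -0.3]
finger_gap: 0.898
```

```bash
python3 - <<'E'
from h import *
s=sense();print(s['time_s'],s['ee_pos'],s['finger_gap'],s['wrist_force'])
f=grab_frame("wrist");cv2.imwrite("pics/w9.png",f[:,:,::-1])
E
```

```text
11.4167 [0.55734242 0.3530308  0.05018942] 0.8982807283770907 [ 0.76842268  0.24102376 -0.26470505]
```

View pics/w9.png

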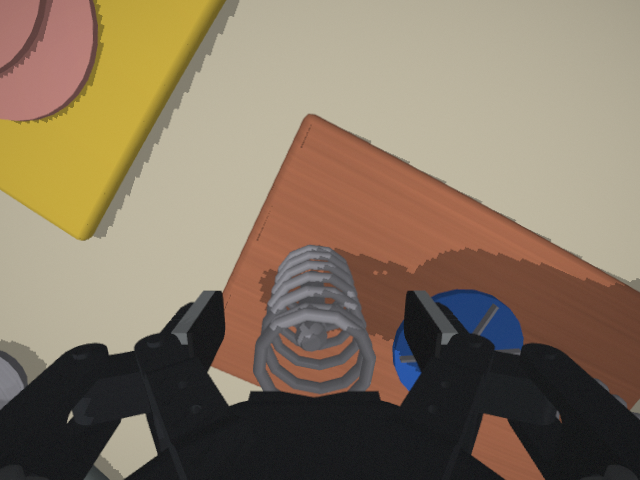

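The pads stand clear of the spring, which has the rod tip inside it (about column 315, row 335). I back straight up.

>>> play_rows:
  plan:
    - {"translation":[0,0,-0.8],"rot":[0,0,0]}
    - {"translation":[0,0,-1.5],"rot":[0,0,0]}
    - {"translation":[0,0,-2.5],"rot":[0,0,0]}
    - {"translation":[0,0,-3],"rot":[0,0,0]}
    - {"translation":[0,0,-3],"rot":[0,0,0]}

```text
time_s: 11.88
ee_pos: [0.557, 0.3528, 0.1596]
eef_rot: [3.072, 0.656, -0.001]
wrist_force: [1.2, 1.4, 0.3]
finger_gap: 0.898
```

>>> play_rows:
  plan:
    - {"translation":[0,0,-3],"rot":[0,0,0]}
    - {"translation":[-1,0,-2],"rot":[0,0,0]}
    - {"translation":[-2,0,0],"rot":[0,0,0]}
    - {"translation":[0,0,0],"rot":[0,0,0]}
    - {"translation":[0,0,0],"rot":[0,0,0]}

```text
time_s: 12.3
ee_pos: [0.5295, 0.3407, 0.2093]
eef_rot: [-3.072, -0.656, -0.001]
wrist_force: [1.0, 0.7, 0.8]
finger_gap: 0.901
```

```bash
python3 - <<'E'
from h import *
np.set_printoptions(precision=4,suppress=True)
s=sense();print(s['time_s'],s['ee_pos'],s['finger_gap'],s['wrist_force'])
for n in("wrist","scene"):
  f=grab_frame(n);C=cam(n,s);cv2.imwrite(f"pics/{n}10.png",f[:,:,::-1])
  for d in trace(n,"return_spring_mid")[:3]:
    print(n,d['conf'],d['position'],fitmask(C,d['mask'],.024,.099,.02,[.556,.353]))
  for t in("short_spring_mid","thin_spring_mid"): print(n,t,[(d['conf'],d['position']) for d in spot_in(n,t)[:2]])
E
```

```text
12.3 [0.5295 0.3407 0.2093] 0.900921770404448 [1.0155 0.7279 0.7595]
wrist 0.8 [314.6, 203.6] (array([0.5562, 0.3514]), array([-0.5187, -0.676 ,  0.5192,  0.5614]))
wrist short_spring_mid [(0.98, [629.5, 371.5])]
wrist thin_spring_mid []
scene 0.76 [502.5, 391.4] (array([0.554, 0.353]), array([-0.6129, -1.014 ,  0.5387,  0.7946]))
scene short_spring_mid [(0.69, [312.1, 230.2])]
scene thin_spring_mid [(0.51, [269.6, 204.6])]
```

View pics/wrist10.png

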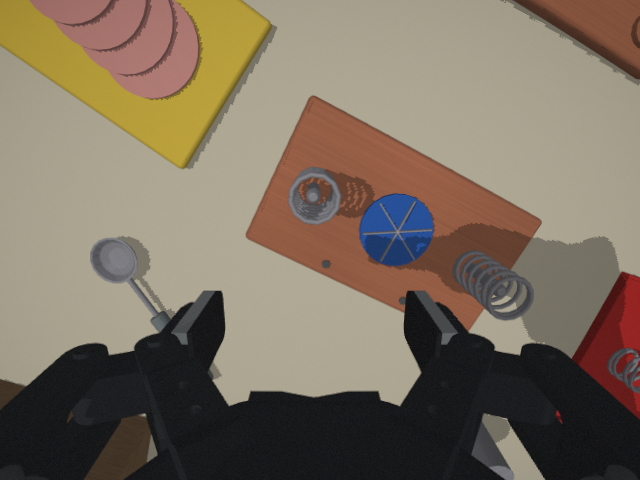

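View pics/scene10.png

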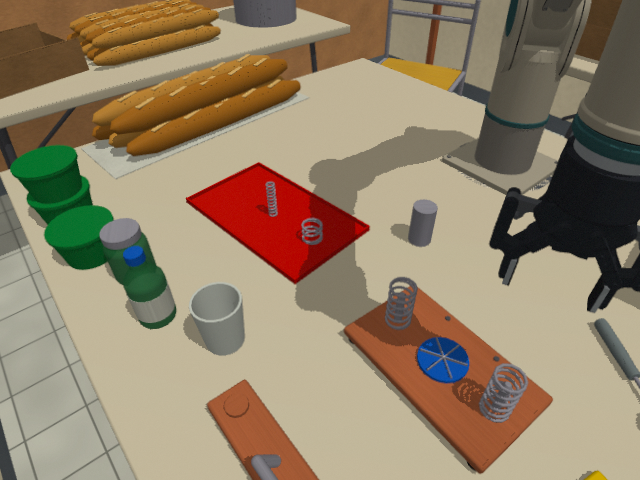

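The spring stands upright around the bare rod, concentric in the wrist view (about column 314, row 195). In the scene view it sits flat on the base, and the other two springs are where they were. The gripper is clear, so I hand the job in.

```bash
python3 -c "
from bench import *
print(sign_off())"
```

```text
the job is handed in; nothing more can be done
None
```

The return spring is on the bare rod, upright and resting on the press base, and I handed the job in at about 12.5 s of the 38 s.

- **What I did:** I took the 75 x 40 mm spring from the far end of the tray and carried it held upright. I threaded it over the rod in short steps and felt for the base. The only force that showed was about 6 N, at the height where the base was expected. I then opened the fingers and backed straight up.
- **Fit check:** The wrist and scene cameras put the spring's axis within about 2 mm of my rod estimate (x 0.556, y 0.352). A spring model resting on the base matched both views to about 1 pixel.
- **Other springs:** The short and thin springs still stand where they were in the scene picture. The network's reported positions moved only 1 to 6 pixels, and I saw no shift by eye.
- **Disagreements:** While the spring was held above the rod, the cameras differed by about 4 mm on where it was. I corrected by 2.5 mm, then 1.5 mm, before and during the threading. The top camera did not find the rod at that point, so I relied on the other two.

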